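Cock and fire the striker on a mortar cylinder

TASK

Run one strike test. Push the copper sleeve round the curved guide rod so that it drives the yellow lever back until the lever catches, then slide the sleeve all the way back along the rod to its straight end where it started. Then stand the mortar cylinder snugly in the grey V-stop, let go of it, and press the red trigger pad so that the hammer swings onto the cylinder and rests against it; leave the cylinder upright in the stop and the other things on the table as they are.

Things in the scene. Friction and masses are not known exactly. Their poses are not given: they have to be found in the camera images.
- machine: Fixed striking machine on blue plates 6 to 8 mm thick. Origin: on the striker's vertical pivot axis at table height, z up; x, y given elsewhere are in its frame, polar angles about its pivot, counter-clockwise from +x. A level steel guide rod, 10 mm thick, axis 60 mm high, runs from point rod_end straight to point rod_bend, then curves. Posts 22 mm thick, 70 mm high; pivot top 61 mm.
- rod_end (a point): Straight end of the guide rod, on its axis, in the post at machine (-0.12, 0.158). From here the rod runs along machine -y.
- rod_bend (a point): Where the rod's bend begins, on its axis, machine (-0.12, 0). From here it is a level arc of radius 0.12 m about the pivot, counter-clockwise from above, from polar angle 180 through 270 degrees to the second post at 301 degrees.
- sleeve: Copper-coloured sleeve threaded on the rod, 60 mm long, 56 mm outside, bore 19 mm (hangs 4 mm low, passes the bend with play). Origin at its centre; own y axis along the bore. 0.2 to 0.4 kg. Starts on the straight part, machine y 0.055 to 0.085; home is its centre at machine y above 0.05. Can be pushed on an end face by fingertips beside the rod. Rolling about the rod does not matter.
- striker (a joint): Turn of the yellow sprung striker about the pivot, rad: 0 at its stop, grows counter-clockwise as it is cocked; the sear catches it at 1.31, far limit 1.41. The sleeve's front face pushes its cocking lever with 3 to 6 N, up to 12 N as the roller rides over the sear; the sleeve's centre is then about 0.31 rad behind the lever, at polar angle 237 to 240 degrees.
- lever_end (a point): End of the yellow cocking lever (14 mm wide, 30 to 44 mm high), at its roller, 190 mm from the pivot, 37 mm high. The lever points along machine -x when the striker reads 0, and passes under the rod.
- hammer_face (a point): Centre of the hammer's brass striking face, 24 mm across, 37 mm high, 100 mm from the pivot; the hammer's head behind it is 34 mm round, 44 mm long, 20 to 54 mm high, on a second lever 50 degrees counter-clockwise from machine +x when the striker reads 0. It keeps the cylinder from being seated unless the striker is cocked.
- trigger_pad (a point): Centre of the top of the red trigger pad (36 mm radially, 44 mm across), 54 mm high, beyond the cocking lever's end. Pressed straight down about 10 mm with some 2 to 5 N it draws the sear and lets a cocked striker go; a spring lifts it again.
- trigger (a joint): How far the trigger is pressed down, m: 0 up, 0.0125 fully down.
- seat (a point): Point on the bare table where the cylinder's axis stands when it touches both faces of the grey V-stop (machine x 0.100, y 0.053). The V-stop is 70 mm high, 90 degrees; its open mouth looks along machine direction (-0.826, 0.563); the cylinder goes in along (0.826, -0.563), and the hammer strikes the same way.
- specimen: Grey mortar cylinder, 61 mm diameter, 125 mm tall, about 0.8 kg, standing alone on the table to the left of the machine. Origin: centre of its underside.
- tin_a: Closed moisture tin, 55 mm wide, 34 mm high, to the right of the machine; leave alone. Origin under its centre.
- tin_b: Closed moisture tin, 55 mm wide, 30 mm high, to the right of the machine; leave alone. Origin under its centre.
Not all that is in view belongs to the job. What is shaped like the specimen but blue, green or pink is not meant.

How it is judged:
On the way, in this order (a step that is already met when the one before it is completed fails the run):
1. the sleeve, pushed round the bend, has cocked the striker (value of joint striker above 1.28 rad and value of joint trigger below 0.004 m and y of sleeve in the frame of machine below -0.08 m), for 0.1 s.
2. the sleeve is back on the straight end of the rod and the striker stays caught (y of sleeve in the frame of machine above 0.045 m and value of joint striker above 1.25 rad), for 0.2 s.
3. the cylinder stands in the V-stop, let go, with the striker still cocked (horizontal distance between specimen and seat below 0.01 m and angle between specimen's own z axis and vertical below 0.06 rad and height (world z) of specimen below 0.004 m and contact force between the fingers and specimen below 0.1 N and value of joint striker above 1.25 rad), for 0.2 s.
4. the trigger is pressed (value of joint trigger above 0.004 m), for 0.04 s.
5. the hammer has swung onto the cylinder (value of joint striker below 0.2 rad and horizontal distance between hammer_face and specimen below 0.036 m), for 0.2 s.
At the end, for the whole second after the job is handed in: Sleeve centre on the rod's straight part, 45 mm or more past the bend; cylinder upright (0.06 rad), on the table, within 7 mm of the seat; striker below 0.2 rad, hammer face centre within 36 mm of the cylinder's axis; trigger up (3 mm); cylinder and sleeve at rest (all of step 5 and y of sleeve in the frame of machine above 0.045 m and horizontal distance between specimen and seat below 0.007 m and angle between specimen's own z axis and vertical below 0.06 rad and height (world z) of specimen below 0.004 m and value of joint trigger below 0.003 m and linear speed of each of specimen, sleeve below 0.02 m/s); the robot touches nothing.
It fails at once if the mortar cylinder is tipped over (angle between specimen's own z axis and vertical above 0.5 rad).
It fails at once if a bystander is pushed away (distance of any of tin_a, tin_b from where it was at the start of the episode above 0.03 m).
It also fails if it takes over 69 s, if anything falls off the work surface, if the arm or the gripper's body presses on something with over 40 N, if the wrist force passes 120 N, or if a joint passes its speed limit or range.

ROBOT

A 6-joint arm with a two-finger parallel gripper is mounted at the origin on a cart in front of the work surface, level with it; the furniture and walls round the work are solid. World frame = base frame: x ahead of the robot, y to its left, z up, the work surface at z = 0. Lengths are in m, angles in rad, forces in N, time in s.
With the tool pointing down it reaches from about 0.375 to 0.9 m from the base axis. Payload 3.1 kg.
Tool frame: the origin (TCP) lies on the centre line of the jaws, within the pads' length; the fingertips stand 8 mm ahead of it and the grasp point (between the pads) lies 11 mm behind it; z points along the fingers, y is the line along which they close (so a half turn about z gives the same grasp; the last joint's range is limited). The gripper opens to 85 mm and grips with 20 to 120 N. Pads are 22 mm wide; open, the fingers measure 114 mm over their backs; the gripper's body (76 mm by 85 mm) begins 54 mm behind the grasp point. The pads swing forward as they close: fully open they stand 13 mm farther back than shut.
Start: joints at [-1.341, 0.527, 1.433, -0, 1.181, -0.178], TCP at [0.248, -0.574, 0.239] pointing down, gripper open.
Joint ranges: [-3.08, 3.08], [-0.75, 2.2], [0.22, 2.44], [-1.43, 4.57], [0, 2.65], [-2.85, 2.85]. Speed limits (rad/s): [2.79, 2.79, 3.14, 3.14, 3.14, 3.14].

INTERFACE

Orientations are given as a unit quaternion [x, y, z, w].
In Python, from station import * gives the robot as it stands.
- The arm moves only by the tool play_rows, never from a script. Its argument "rows" is a list of rows, each a list of 3 entries, a list of its own where there are three numbers: the turn, a rotation vector about the tool's x, y, z in degrees, then the shift along the tool's x, y, z in mm, then the closure, from 0 (fully open) to 1 (shut). In form: [[[ax, ay, az], [dx, dy, dz], jaw], ...]. A call has 1 to 12 rows; each row shifts and turns the commanded pose from where the row before left it, along the tool's axes as they then stand; what a row does not reach is not made up. A row lasts 1/12 s, in which the tool goes at most 41.7 mm and 7.16 degrees, less where a joint would pass 70% of its speed; a pose out of reach is approached as far as the arm can. A call with a gripper value outside its range is refused whole. The fingers move at their own pace and stop on an object; "grip_force" is the grip in N (left out, the last holds). Time passes only in rows, so rows that do not move let the fingers close. It gives the time, the measured TCP pose, the force, the opening and the grip force at its end, in the units of the state.
- sense(): the state, without advancing time (a new reading comes with each control period).
- snapshot(name): name is "scene" or "top"; returns (picture, depth): 400x640x3 uint8, red, green, blue; 400x640 float32, m along the optical axis (not along the pixel's ray), 0 where there is no reading.
- get_calibration(name): a dict with "vfov" (degrees; the focal length in pixels is half the picture's height over the tangent of half this angle, whatever the lens; pixels are square), "cx", "cy" (the principal point, pixels), "k1" (the pictures are not rectified: a ray, as slopes to the right and down, at radius r is drawn at 1 + k1 r^2 times it, then the intrinsics apply), "xyz" and "attitude" of the camera in the world. Camera axes: x right, y down, z forward; pixel columns grow to the right and rows downward; lengths in m; the calibration is good to about 2 mm. A picture is of the moment at which its call begins. get_calibration takes no time and is no camera call.
- sign_off(): hands the job in; it is judged then, once.
The state is a dict: "t": time; "q": joint angles; "qd": joint speeds; "tau": joint torques, N m; "tcp_pos": TCP position; "tool_rot": TCP orientation; "force": force on the tool from outside, world axes, zero at the start; "ft_torque": the same for the moment, N m; "finger_gap": opening from 0.0 (shut) to 1.0 (fully open); "gripper_force": force on a finger pad.
Only numpy, scipy, OpenCV 4.12 (cv2) and the standard library are available. Lean on these libraries where they do the work, as an engineer would, in place of code of your own. Each camera call takes 0.05 s, during which the arm holds its last target. There are 200 camera calls.

## Working session

There is one attempt and no reset: what is moved stays moved. The work goes in short steps, Python scripts to look and compute and a tool call to move; the robot and the scene stay as the last step left them, time stands still between calls to the robot, and variables do not carry over. Pictures are saved under pics/ and viewed, at most 10 in all, crops included, and the job is handed in when it is done.

Besides the shell and the picture viewer there is one more tool, called after "Request:" in YAML: its name, and indented under it one key for each argument. play_rows: Moves the arm, as the interface text tells. Its arguments: {"type":"object","properties":{"rows":{"type":"array","items":{"type":"array"}},"grip_force":{"type":"number"}},"required":["rows"]}

```bash
mkdir -p pics; ls
cat > h.py <<'E'
import numpy as np, cv2
from station import *
from scipy.spatial.transform import Rotation as R
def cam(n):
    c=get_calibration(n); f=200/np.tan(np.radians(c['vfov'])/2); return c,f
def rot(c):
    a=np.array(c['attitude'],float); return R.from_quat(a).as_matrix() if a.size==4 else a.reshape(3,3)
def ray(n,u,v):
    c,f=cam(n); K=np.array([[f,0,c['cx']],[0,f,c['cy']],[0,0,1]])
    p=cv2.undistortPoints(np.array([[[u,v]]],float),K,np.array([c['k1'],0,0,0,0]))[0,0]
    # k1 model same as opencv radial
    return np.array(c['xyz']),rot(c)@np.array([p[0],p[1],1.])
def onplane(n,u,v,z):
    o,d=ray(n,u,v); return o+d*(z-o[2])/d[2]
def bydepth(n,u,v,D):
    o,d=ray(n,u,v); return o+d*D
def proj(n,P):
    c,f=cam(n); p=rot(c).T@(np.array(P)-np.array(c['xyz'])); s=p[:2]/p[2]; s=s*(1+c['k1']*(s@s)); return s*f+[c['cx'],c['cy']]
def cloud(n,D):
    c,f=cam(n); v,u=np.mgrid[0:400,0:640].astype(float); K=np.array([[f,0,c['cx']],[0,f,c['cy']],[0,0,1]])
    p=cv2.undistortPoints(np.stack([u.ravel(),v.ravel()],1)[:,None],K,np.array([c['k1'],0,0,0,0]))[:,0]
    d=np.c_[p,np.ones(len(p))]*D.reshape(-1,1)
    P=d@rot(c).T+np.array(c['xyz']); P[D.ravel()==0]=np.nan
    return P.reshape(400,640,3)
def save(n,name):
    I,D=snapshot(n); cv2.imwrite(f'pics/{name}.png',I[:,:,::-1]); np.save(f'/tmp/{name}.npy',D); return I,D
E
python3 - <<'E'
from h import *
for n in('scene','top'):
    print(get_calibration(n)); I,D=save(n,n+'0'); print((D>0).mean())
print(sense())
E
```

```text
pics
{'vfov': 44.624078776899424, 'cx': 315.8745721995025, 'cy': 201.51522485579957, 'k1': -0.08661617067630502, 'xyz': array([-0.21200034, -0.74326559,  1.21024728]), 'attitude': array([ 0.85958739, -0.35594412,  0.1324451 , -0.3418649 ])}
0.97777734375
{'vfov': 49.92479389371107, 'cx': 318.7261567018531, 'cy': 191.7646984336178, 'k1': 0.01014742461614929, 'xyz': array([0.33122881, 0.02393463, 1.35063066]), 'attitude': array([-0.7000751 ,  0.70952458, -0.05263506,  0.06082164])}
0.99584375
{'t': 0.1, 'q': array([-1.34149862e+00,  5.28369448e-01,  1.43374569e+00,  5.21824535e-05,
        1.18141149e+00, -1.78509545e-01]), 'qd': array([-0.00217492, -0.00027559, -0.00483724, -0.00136258, -0.00187267,
        0.00039965]), 'tau': array([ 6.76291347e-05, -4.43304563e+01, -1.78586572e+01, -2.28248664e-04,
        3.86610045e-03, -1.42739904e-05]), 'tcp_pos': array([ 0.24776642, -0.57312424,  0.23844283]), 'tool_rot': array([ 9.79285134e-01,  2.02483805e-01, -4.32310172e-07, -9.67285635e-04]), 'force': array([-0.13947825, -0.28568036,  0.27686287]), 'ft_torque': array([ 0.02359694,  0.0745886 , -0.03066367]), 'gripper_force': 0.0, 'finger_gap': 1.0014109852255375}
```

View pics/top0.png

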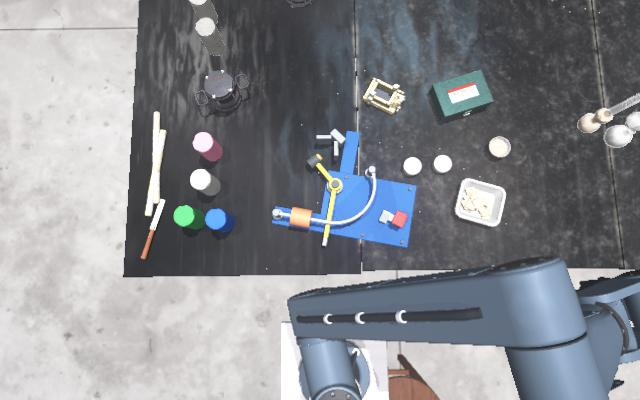

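View pics/scene0.png

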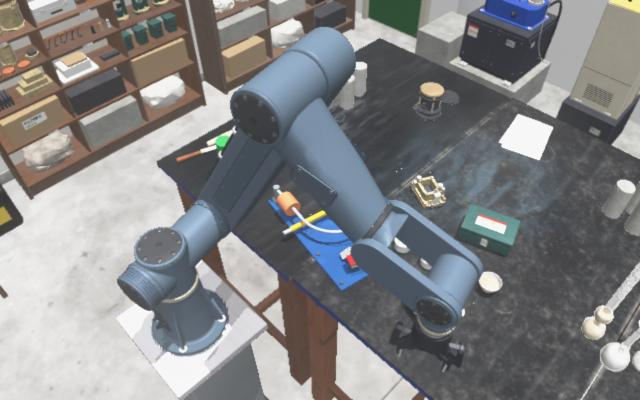

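The top view shows the machine's pivot near (335,185), the rod posts near (277,214) and (373,171), and the sleeve at (300,217). The lever end is at (325,243), the trigger pad at (399,219), the specimen (white/grey) at (203,180) and the tins at (412,166) and (443,164). The arm hides much of the machine in the scene view.

Run:
```python
from h import *
I=cv2.imread('pics/top0.png'); D=np.load('/tmp/top0.npy'); P=cloud('top',D)
c=cv2.resize(I[115:255,185:425],None,fx=3.3,fy=3.3,interpolation=cv2.INTER_CUBIC); cv2.imwrite('pics/crop0.png',c)
Z=P[:,:,2]
print('table z',np.nanmedian(Z[120:150,220:300]))
hsv=cv2.cvtColor(I,cv2.COLOR_BGR2HSV)
for name,(u,v) in dict(post1=(277,214),post2=(373,171),piv=(335,185),sleeve=(300,217),pad=(399,219),spec=(199,176),ta=(412,166),tb=(443,164),ham=(315,160),lev=(325,243)).items():
    print(name,np.round(P[v,u],4),I[v,u])
# high regions
def blob(m,name):
    n,l,s,ce=cv2.connectedComponentsWithStats(m.astype(np.uint8))
    for i in range(1,n):
        if s[i,4]>12: print(name,s[i],ce[i].round(1),np.nanmedian(P[l==i],0).round(4))
W=np.zeros(Z.shape,bool); W[115:250,180:460]=1
H,S,V=cv2.split(hsv)
blob(W&(H>5)&(H<16)&(S>110)&(V>120),'copper')
blob(W&(H>20)&(H<35)&(S>120)&(V>100),'yellow')
blob(W&((H<5)|(H>174))&(S>130)&(V>100),'red')
blob(W&(Z>0.11)&(Z<0.15),'tall')
blob(W&(Z>0.063)&(Z<0.08),'70mm')
```

```text
table z 0.0005919659614713746
post1 [0.4731 0.1635 0.0697] [248 244 239]
post2 [ 0.6003 -0.1281  0.0704] [249 245 240]
piv [ 0.56   -0.0122  0.0634] [186 174 167]
sleeve [0.462  0.0939 0.0809] [202 246 255]
pad [ 0.4547 -0.2036  0.0538] [153 150 255]
spec [0.5822 0.3864 0.1217] [255 255 255]
ta [ 0.6219 -0.2545  0.0345] [255 255 255]
tb [ 0.6277 -0.3523  0.0305] [255 255 255]
ham [0.6416 0.048  0.0523] [159 150 144]
lev [0.386  0.0208 0.0432] [252 251 250]
copper [292 207  20   6  30] [302.9 209.1] [0.4867 0.0837 0.0716]
copper [290 221  20   7  52] [299.2 224.1] [0.4422 0.0977 0.0697]
yellow [316 165  12  14  14] [321.1 171.5] [0.6081 0.03   0.0421]
yellow [331 186   9   5  14] [334.1 188.6] [ 0.5508 -0.0077  0.0475]
tall [192 132  22  21 351] [203. 142.] [0.6838 0.3764 0.1252]
tall [190 169  22  21 360] [200.4 178.9] [0.5727 0.3809 0.1251]
tall [180 205  16  21 282] [186.6 215.1] [0.4675 0.4185 0.1246]
tall [205 208  22  22 371] [215.7 218.3] [0.4577 0.3328 0.1249]
70mm [316 135  15   5  61] [322.9 136.5] [0.7106 0.0222 0.0713]
70mm [334 141   4  15  60] [335.5 148. ] [ 0.6745 -0.0157  0.0696]
70mm [203 144  16  13  33] [211.8 152.2] [0.662  0.3621 0.0696]
70mm [350 166  26  55 176] [368. 192.] [ 0.5337 -0.12    0.0662]
70mm [206 181  10  12  27] [211.6 187. ] [0.5557 0.3589 0.0696]
70mm [292 207  20   9  82] [301.4 210.1] [0.4834 0.091  0.0755]
70mm [272 209  18   7  64] [278.3 212.6] [0.4765 0.1635 0.0682]
70mm [225 213   6  16  20] [228.4 220.6] [0.4552 0.3074 0.0726]
70mm [189 214  12  14  26] [196.3 221.4] [0.4522 0.4009 0.0719]
70mm [310 217  19   6  46] [319.  219.9] [0.4538 0.0378 0.0657]
70mm [289 218  21  10 109] [298.8 222.5] [0.4456 0.0974 0.0749]
70mm [338 218  12   6  28] [343.  220.9] [ 0.4497 -0.034   0.0661]
70mm [330 221   7   3  15] [332.9 222.1] [ 0.4471 -0.0041  0.0656]
```

View pics/crop0.png

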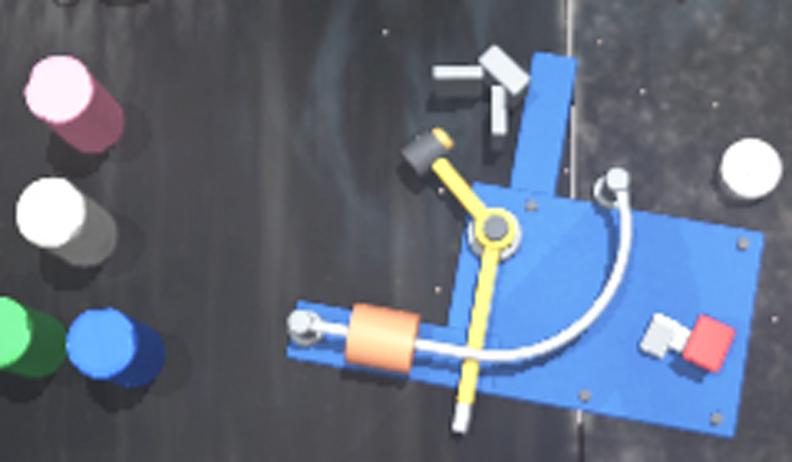

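```bash
cat >> h.py <<'E'
def fit(A,B):
    A=np.array(A);B=np.array(B)[:,:2];a=A-A.mean(0);b=B-B.mean(0)
    th=np.arctan2((a[:,0]*b[:,1]-a[:,1]*b[:,0]).sum(),(a*b).sum())
    M=np.array([[np.cos(th),-np.sin(th)],[np.sin(th),np.cos(th)]]);return th,B.mean(0)-M@A.mean(0)
E
python3 - <<'E'
from h import *
I=cv2.imread('pics/top0.png'); D=np.load('/tmp/top0.npy'); P=cloud('top',D)
hsv=cv2.cvtColor(I,cv2.COLOR_BGR2HSV)
g=lambda x,y:(185+(x+.5)/3.3-.5,115+(y+.5)/3.3-.5)
pts=[(*g(497,229),.061),(*g(301,322),.07),(*g(617,180),.07),(*g(710,343),.054),(*g(461,424),.044)]
W=[onplane('top',*p) for p in pts]
a=np.radians(301)
M=[(0,0),(-.12,.158),(.12*np.cos(a),.12*np.sin(a))]
th,t=fit(M,W[:3]); Rm=np.array([[np.cos(th),-np.sin(th)],[np.sin(th),np.cos(th)]])
print('theta deg',np.degrees(th),'t',t)
for w,m in zip(W,M+[None]*2):
    q=Rm.T@(w[:2]-t); print(w.round(4),'mach',q.round(4),m, 'r',np.hypot(*q).round(4),'ang',np.degrees(np.arctan2(q[1],q[0])).round(1)%360)
# sleeve: points around copper area
m=np.zeros(D.shape,bool); m[200:235,280:320]=1
m&=(P[:,:,2]>.068)
Q=(P[m][:,:2]-t)@Rm; Q=Q[(Q[:,1]<.135)&(Q[:,1]>0)&(np.abs(Q[:,0]+.12)<.03)]; s=P[m]
print('sleeve mach y ext',np.percentile(Q[:,1],[0,2,50,98,100]).round(4), 'x',np.percentile(Q[:,0],[2,98]))
# V-stop
for nm,(y0,y1,x0,x1) in dict(v=(128,158,310,345)).items():
    w=P[y0:y1,x0:x1]; k=np.abs(w[:,:,2]-.07)<.006; Q=(w[k][:,:2]-t)@Rm; seat=np.array([.1,.053]); d=np.array([.826,-.563]); n=np.array([.563,.826])
    E=Q-seat; print(np.c_[E@d,E@n].round(3)[::4].tolist())
# specimen top circle
m=np.zeros(D.shape,np.uint8); m[165:195,185:222]=1; m&=(np.abs(P[:,:,2]-.125)<.008).astype(np.uint8)
cs,_=cv2.findContours(m,cv2.RETR_EXTERNAL,cv2.CHAIN_APPROX_NONE); c=max(cs,key=len)
(x,y),r=cv2.minEnclosingCircle(c); print('spec',x,y,r,onplane('top',x,y,.125), (r+.3)*2*1.226/ cam('top')[1])
e=cv2.fitEllipse(c);print(e,onplane('top',*e[0],.125))
print('seat',Rm@[.1,.053]+t)
np.save('/tmp/m.npy',np.r_[th,t])
for nm,u,v,z in(('ta',412,166,.034),('tb',443,164,.03)): print(nm,onplane('top',u,v,z))
E
```

```text
theta deg -11.294119709312843 t [ 0.56471949 -0.01194355]
[ 0.5634 -0.0131  0.061 ] mach [-0.0011 -0.0014] (0, 0) r 0.0017 ang 231.7
[0.4785 0.1669 0.07  ] mach [-0.1196  0.1585] (-0.12, 0.158) r 0.1985 ang 127.0
[ 0.606  -0.1242  0.07  ] mach [ 0.0625 -0.102 ] (np.float64(0.0618045689892065), np.float64(-0.10286007608425347)) r 0.1196 ang 301.5
[ 0.4559 -0.206   0.054 ] mach [-0.0687 -0.2116] None r 0.2225 ang 252.0
[0.3856 0.0228 0.044 ] mach [-0.1825 -0.0011] None r 0.1825 ang 180.3
sleeve mach y ext [0.0328 0.055  0.0845 0.1135 0.121 ] x [-0.14229915 -0.09431526]
[[0.014, 0.048], [0.023, 0.039], [0.032, 0.03], [0.039, 0.021], [0.014, 0.043], [0.022, 0.034], [0.033, 0.023], [0.041, 0.014], [0.016, 0.036], [0.024, 0.027], [0.034, 0.016], [0.009, 0.038], [0.018, 0.03], [0.026, 0.02], [0.036, 0.013], [0.042, -0.007], [0.038, -0.011], [0.036, -0.013], [0.035, -0.014], [0.031, -0.018], [0.03, -0.019], [0.027, -0.021], [0.026, -0.023], [0.023, -0.025], [0.02, -0.028], [0.018, -0.031], [0.016, -0.033], [0.014, -0.035], [0.012, -0.036], [0.01, -0.039]]
spec 200.26470947265625 178.85293579101562 10.736397743225098 [0.5729774  0.38144425 0.125     ] 0.06298625700889521
((200.10845947265625, 178.64337158203125), (19.602670669555664, 20.550960540771484), 73.96380615234375) [0.57360576 0.38191988 0.125     ]
seat [0.67316277 0.02044554]
ta [ 0.62200292 -0.25456522  0.034     ]
tb [ 0.62778829 -0.35243612  0.03      ]
```

```bash
cat >> h.py <<'E'
th,*_t=np.load('/tmp/m.npy'); T=np.array(_t); Rm=np.array([[np.cos(th),-np.sin(th)],[np.sin(th),np.cos(th)]])
def w(mx,my): return Rm@[mx,my]+T
def mach(p): return Rm.T@(np.array(p)[:2]-T)
def go(xy,z,yaw):
    """total shift in present tool axes (mm) and turn (rotvec deg, tool axes) to reach the tool-down pose with tool x at yaw (deg)"""
    s=sense(); A=R.from_quat(s['tool_rot']); y=np.radians(yaw)
    B=R.from_matrix(np.array([[np.cos(y),np.sin(y),0],[np.sin(y),-np.cos(y),0],[0,0,-1.]]))
    print('t %.2f'%s['t'],'tcp',s['tcp_pos'].round(4),'mach',mach(s['tcp_pos']).round(4),'F',s['force'].round(1),'gap %.3f'%s['finger_gap'],'gf %.0f'%s['gripper_force'])
    d=np.r_[xy,z]-s['tcp_pos']
    print(' shift now',(A.inv().apply(d)*1000).round(1),'turn',np.degrees((A.inv()*B).as_rotvec()).round(1),'shift after turn',(B.inv().apply(d)*1000).round(1))
E
python3 -c "
from h import *
p=w(-.119,.084);print(p);go(p,.2,90+np.degrees(th));print(w(.1,.053))"
```

```text
[0.46447497 0.09373538]
t 0.10 tcp [ 0.2478 -0.5731  0.2384] mach [-0.2009 -0.6124] F [-0.1 -0.3  0.3] gap 1.001 gf 0
 shift now [ 463.4 -526.2   39.6] turn [ -0.1  -0.1 -55.3] shift after turn [696.4  81.9  38.4]
[0.67316277 0.02044554]
```

Request:
play_rows:
  rows:
    - [[0,0,0],[25,-28.5,0],0]
    - [[0,0,0],[25,-28.5,0],0]
    - [[0,0,0],[25,-28.5,0],0]
    - [[0,0,0],[25,-28.5,0],0]
    - [[0,0,0],[25,-28.5,0],0]
    - [[0,0,0],[25,-28.5,0],0]
    - [[0,0,0],[25,-28.5,0],0]
    - [[0,0,0],[25,-28.5,0],0]
    - [[0,0,0],[25,-28.5,0],0]
    - [[0,0,0],[25,-28.5,0],0]
    - [[0,0,0],[25,-28.5,0],0]
    - [[0,0,0],[25,-28.5,0],0]

```text
t: 1.1
tcp_pos: [0.3876, -0.1389, 0.2392]
tool_rot: [0.979, 0.202, -0.0, -0.0]
force: [1.1, 0.7, 0.5]
finger_gap: 1.0
gripper_force: 0.0
```

Request:
play_rows:
  rows:
    - [[0,0,0],[25,-28.5,2],0]
    - [[0,0,0],[25,-28.5,2],0]
    - [[0,0,0],[25,-28.5,2],0]
    - [[0,0,0],[25,-28.5,2],0]
    - [[0,0,-6.9],[0,0,0],0]
    - [[0,0,-6.9],[0,0,0],0]
    - [[0,0,-6.9],[0,0,0],0]
    - [[0,0,-6.9],[0,0,0],0]
    - [[0,0,-6.9],[0,0,0],0]
    - [[0,0,-6.9],[0,0,0],0]
    - [[0,0,-6.9],[0,0,0],0]
    - [[0,0,-6.9],[0,0,0],0]

```text
t: 2.1
tcp_pos: [0.4339, 0.0036, 0.2311]
tool_rot: [0.772, 0.635, -0.0, -0.0]
force: [0.5, 0.3, 0.0]
finger_gap: 1.001
gripper_force: 0.0
```

```bash
python3 -c "
from h import *
go(w(-.119,.084),.053,90+np.degrees(th))"
```

```text
t 2.10 tcp [0.4339 0.0036 0.2311] mach [-0.1313 -0.0103] F [0.5 0.3 0. ] gap 1.001 gf 0
 shift now [ 94.3  12.8 178.1] turn [-0.  -0.   0.2] shift after turn [ 94.3  12.3 178.1]
```

Request:
play_rows:
  rows:
    - [[0,0,0],[31.4,4.1,20],0]
    - [[0,0,0],[31.4,4.1,20],0]
    - [[0,0,0],[31.4,4.1,20],0]
    - [[0,0,0],[0,0,30],0]
    - [[0,0,0],[0,0,30],0]
    - [[0,0,0],[0,0,15],0]
    - [[0,0,0],[0,0,15],0]
    - [[0,0,0],[0,0,15],0]
    - [[0,0,0],[0,0,13],0]
    - [[0,0,0],[0,0,0],0]

```text
t: 2.93
tcp_pos: [0.4635, 0.0934, 0.0511]
tool_rot: [0.774, 0.633, -0.002, -0.002]
force: [0.1, -1.4, -0.0]
finger_gap: 1.003
gripper_force: 0.0
```

```bash
python3 -c "
from h import *
go(w(-.119,.084),.053,90+np.degrees(th))
I,D=save('top','top1');cv2.imwrite('pics/crop1.png',cv2.resize(I[150:270,230:390,::-1],None,fx=4,fy=4,interpolation=cv2.INTER_CUBIC))"
```

```text
t 2.93 tcp [0.4635 0.0934 0.0511] mach [-0.1199  0.0835] F [ 0.1 -1.4 -0. ] gap 1.003 gf 0
 shift now [ 0.5  0.9 -1.9] turn [-0.3  0.  -0.1] shift after turn [ 0.5  0.9 -1.9]
```

View pics/crop1.png

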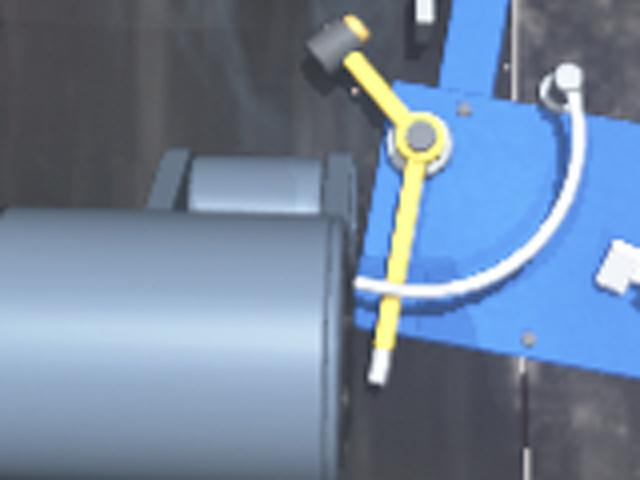

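Request:
play_rows:
  rows:
    - [[0,0,0],[0,0,0],0.6]
    - [[0,0,0],[0,0,0],0.6]
    - [[0,0,0],[0,0,0],0.6]
    - [[0,0,0],[0,0,0],0.6]
    - [[0,0,0],[0,0,0],0.6]
    - [[0,0,0],[0,0,0],0.6]
  grip_force: 35

```text
t: 3.48
tcp_pos: [0.4652, 0.0934, 0.0543]
tool_rot: [0.774, 0.633, 0.0, 0.0]
force: [-1.8, 0.3, 6.4]
finger_gap: 0.633
gripper_force: 36.8
```

```bash
python3 -c "
from h import *
go(w(-.119,.084),.053,90+np.degrees(th))
for n in('scene',):
  I,D=save(n,'s1');cv2.imwrite('pics/crop2.png',cv2.resize(I[130:300,200:400,::-1],None,fx=4,fy=4,interpolation=cv2.INTER_CUBIC)[:600])"
```

```text
t 3.48 tcp [0.4652 0.0934 0.0543] mach [-0.1183  0.0838] F [-1.8  0.3  6.4] gap 0.633 gf 37
 shift now [ 0.2 -0.7  1.3] turn [ 0.1 -0.  -0.1] shift after turn [ 0.2 -0.7  1.3]
```

Request:
play_rows:
  rows:
    - [[0,0,0],[-6,0,0],0.6]
    - [[0,0,0],[-6,0,0],0.6]
    - [[0,0,0],[-6,0,0],0.6]
    - [[0,0,0],[-6,0,0],0.6]
    - [[0,0,0],[-6,0,0],0.6]
    - [[0,0,0],[-6,0,0],0.6]
    - [[0,0,0],[-6,0,0],0.6]
    - [[0,0,0],[-6,0,0],0.6]
    - [[0,0,0],[-6,0,0],0.6]
    - [[0,0,0],[0,0,0],0.6]

```text
t: 4.37
tcp_pos: [0.4537, 0.0404, 0.0539]
tool_rot: [0.774, 0.633, 0.0, -0.0]
force: [-2.5, 1.2, 5.9]
finger_gap: 0.627
gripper_force: 36.8
```

```bash
python3 -c "
from h import *
go(w(-.119,.03),.053,90+np.degrees(th))
I,D=save('top','t2');cv2.imwrite('pics/crop2.png',cv2.resize(I[150:270,230:390,::-1],None,fx=4,fy=4,interpolation=cv2.INTER_CUBIC))"
```

```text
t 4.37 tcp [0.4537 0.0404 0.0539] mach [-0.1192  0.0296] F [-2.5  1.2  5.9] gap 0.627 gf 37
 shift now [0.4 0.2 0.9] turn [-0.  -0.  -0.2] shift after turn [0.4 0.2 0.9]
```

View pics/crop2.png

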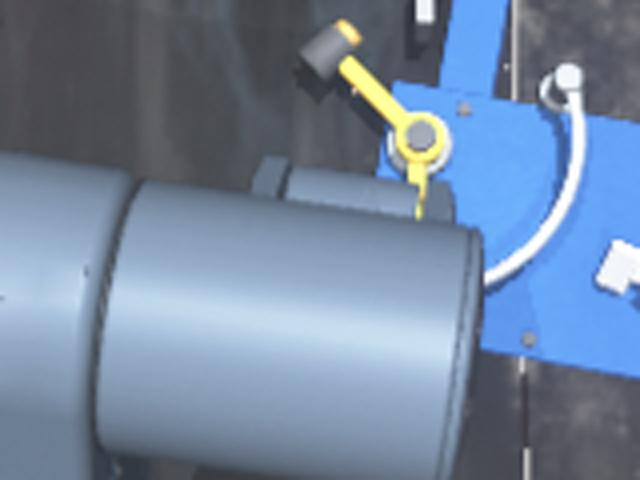

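Request:
play_rows:
  rows:
    - [[0,0,-0.14],[-6,0,0],0.6]
    - [[0,0,-0.43],[-6,0,0],0.6]
    - [[0,0,-0.7],[-6,-0.1,0],0.6]
    - [[0,0,-1.0],[-6,-0.2,0],0.6]
    - [[0,0,-1.3],[-6,-0.3,0],0.6]
    - [[0,0,-1.6],[-6,-0.2,0],0.6]
    - [[0,0,-1.9],[-6,0,0],0.6]
    - [[0,0,-2.1],[-6,0,0],0.6]
    - [[0,0,-2.4],[-6,0.1,0],0.6]
    - [[0,0,-2.7],[-6,0.1,0],0.6]

```text
t: 5.25
tcp_pos: [0.4471, -0.0177, 0.0543]
tool_rot: [0.689, 0.725, 0.002, 0.001]
force: [3.3, 12.6, 9.3]
finger_gap: 0.63
gripper_force: 37.1
```

```bash
cat >> h.py <<'E'
def arc(r=.118):
    s=sense(); m=mach(s['tcp_pos']); x=R.from_quat(s['tool_rot']).as_matrix()[:,0]
    print('t',s['t'],'r %.4f'%np.hypot(*m),'polar %.2f'%(np.degrees(np.arctan2(m[1],m[0]))%360),'yaw+180-mach %.2f'%((np.degrees(np.arctan2(x[1],x[0])-th)-90+180)%360),'z %.4f'%s['tcp_pos'][2],'Fmach',(Rm.T@s['force'][:2]).round(1),s['force'][2].round(1),'Ftool',R.from_quat(s['tool_rot']).inv().apply(s['force']).round(1),s['ft_torque'].round(2),s['finger_gap'])
E
python3 -c "
from h import *
arc()"
```

```text
t 5.25 r 0.1178 polar 194.12 yaw+180-mach 194.19 z 0.0543 Fmach [ 0.8 13. ] 9.3 Ftool [12.4  4.  -9.3] [ 2.03 -0.57  0.17] 0.6299524148344519
```

Request:
play_rows:
  rows:
    - [[0,0,-2.5],[-5.14,0.1,-0.3],0.6]
    - [[0,0,-2.5],[-5.14,0.1,-0.3],0.6]
    - [[0,0,-2.5],[-5.14,0.1,-0.3],0.6]
    - [[0,0,-2.5],[-5.14,0.1,-0.3],0.6]
    - [[0,0,-2.5],[-5.14,0.1,-0.3],0.6]
    - [[0,0,-2.5],[-5.14,0.1,0],0.6]
    - [[0,0,-2.5],[-5.14,0.1,0],0.6]
    - [[0,0,-2.5],[-5.14,0.1,0],0.6]
    - [[0,0,-2.5],[-5.14,0.1,0],0.6]
    - [[0,0,-2.5],[-5.14,0.1,0],0.6]

```text
t: 6.08
tcp_pos: [0.4584, -0.0654, 0.0553]
tool_rot: [0.517, 0.856, 0.001, -0.002]
force: [2.1, 14.2, 7.8]
finger_gap: 0.632
gripper_force: 37.0
```

```bash
python3 -c "
from h import *
arc()"
```

```text
t 6.0833 r 0.1190 polar 217.99 yaw+180-mach 219.04 z 0.0553 Fmach [-0.7 14.3] 7.8 Ftool [11.6  8.5 -7.7] [ 2.44 -0.28 -0.15] 0.631684941210661
```

Request:
play_rows:
  rows:
    - [[0,0,-2.3],[-5.14,0.4,0],0.6]
    - [[0,0,-2.4],[-5.14,0.4,0],0.6]
    - [[0,0,-2.4],[-5.14,0.4,0],0.6]
    - [[0,0,-2.4],[-5.14,0.4,0],0.6]
    - [[0,0,-2.4],[-5.14,0.4,0],0.6]
    - [[0,0,-2.4],[-5.14,0.3,0],0.6]
    - [[0,0,0],[0,0,0],0.6]

```text
t: 6.67
tcp_pos: [0.4726, -0.0867, 0.0551]
tool_rot: [0.406, 0.914, 0.002, -0.007]
force: [-3.0, 14.7, 10.7]
finger_gap: 0.629
gripper_force: 38.0
```

```bash
python3 -c "
from h import *
arc()"
```

```text
t 6.6667 r 0.1186 polar 230.38 yaw+180-mach 233.40 z 0.0551 Fmach [-5.8 13.8] 10.7 Ftool [ 13.1   7.6 -10.5] [2.65 0.62 0.19] 0.629419310840472
```

Request:
play_rows:
  rows:
    - [[0,0,-0.5],[-4.2,0.3,0],0.6]
    - [[0,0,-1.2],[-4.2,0.3,0],0.6]
    - [[0,0,-1.5],[-4.2,0.2,0],0.6]
    - [[0,0,-1.6],[-4.2,0.2,0],0.6]
    - [[0,0,0],[0,0,0],0.6]

```text
t: 7.08
tcp_pos: [0.4849, -0.099, 0.0545]
tool_rot: [0.366, 0.931, 0.002, -0.007]
force: [-4.0, 13.7, 5.8]
finger_gap: 0.628
gripper_force: 37.0
```

```bash
python3 -c "
from h import *
arc()
I,D=save('top','t3');cv2.imwrite('pics/crop3.png',cv2.resize(I[130:270,230:430,::-1],None,fx=4,fy=4,interpolation=cv2.INTER_CUBIC))"
```

```text
t 7.0833 r 0.1181 polar 238.78 yaw+180-mach 238.33 z 0.0545 Fmach [-6.6 12.7] 5.8 Ftool [12.3  7.3 -5.7] [2.06 0.58 0.34] 0.6276363986424774
```

View pics/crop3.png

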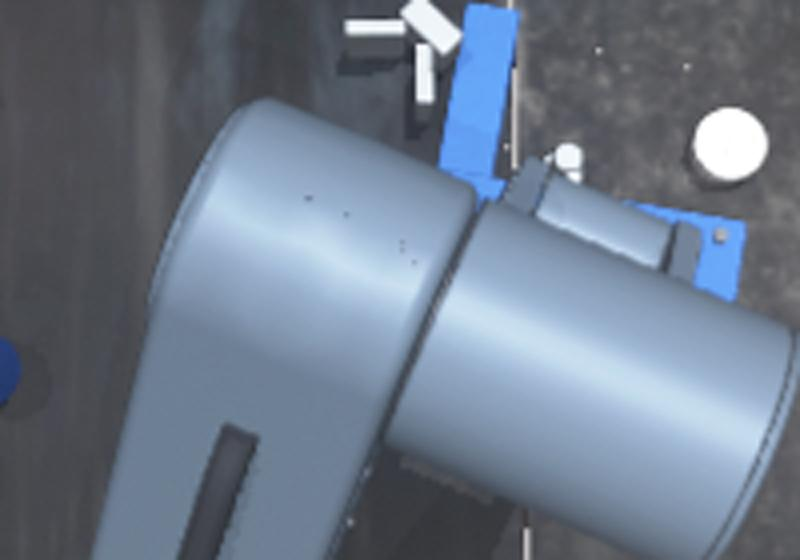

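Request:
play_rows:
  rows:
    - [[0,0,-1],[-2,0.2,0],0.6]
    - [[0,0,-1],[-2,0.2,0],0.6]
    - [[0,0,-0.8],[-2,0.1,0],0.6]
    - [[0,0,0],[0,0,0],0.6]
    - [[0,0,0],[0,0,0],0.6]

```text
t: 7.55
tcp_pos: [0.4877, -0.102, 0.0545]
tool_rot: [0.344, 0.939, 0.002, -0.009]
force: [-8.1, 12.3, 9.4]
finger_gap: 0.629
gripper_force: 37.4
```

```bash
python3 -c "
from h import *
arc()
I,D=save('scene','s3');cv2.imwrite('pics/crop4.png',cv2.resize(I[150:300,230:430,::-1],None,fx=4,fy=4,interpolation=cv2.INTER_CUBIC))"
```

```text
t 7.55 r 0.1184 polar 240.76 yaw+180-mach 241.11 z 0.0545 Fmach [-10.3  10.4] 9.4 Ftool [14.3  4.1 -9.2] [2.01 1.16 0.23] 0.628997211868615
```

View pics/crop4.png

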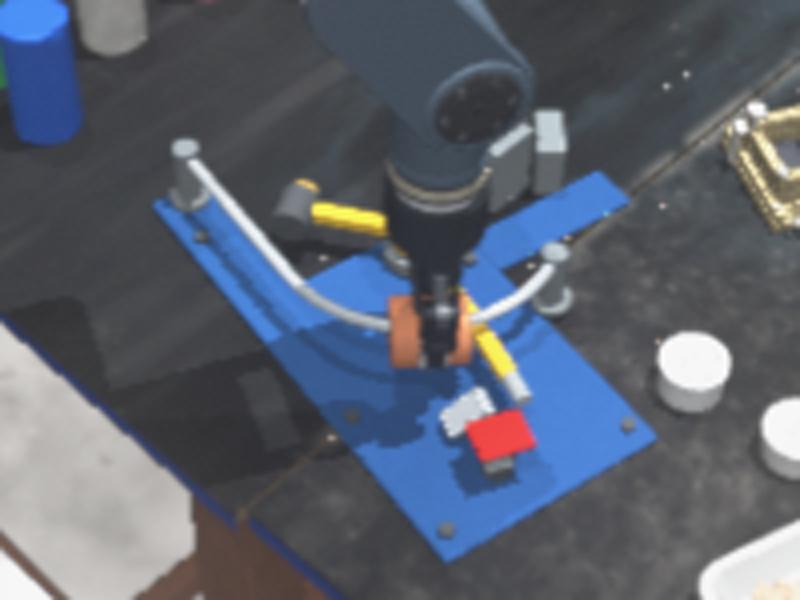

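The scene view shows the sleeve still held centrally, with the lever end at crop (516,390) past the white sear block at (467,412). The rod and the pad are clear. Next I check the lever's angle.

```bash
python3 -c "
from h import *
for u,v,z in((516,388,.044),(500,360,.044),(300,195,.04),(186,148,.07),(556,250,.07),(502,434,.054)):
  m=mach(onplane('scene',230+u/4,150+v/4,z)); print(m.round(4),np.hypot(*m).round(4),(np.degrees(np.arctan2(m[1],m[0]))%360).round(1))"
```

```text
[-0.0313 -0.1796] 0.1823 260.1
[-0.0253 -0.1512] 0.1533 260.5
[-0.0566  0.0835] 0.1009 124.2
[-0.1203  0.1569] 0.1977 127.5
[ 0.063  -0.1035] 0.1212 301.3
[-0.0701 -0.2138] 0.225 251.8
```

Request:
play_rows:
  rows:
    - [[0,0,2.4],[5.14,0.1,0],0.6]
    - [[0,0,2.5],[5.14,0.1,0],0.6]
    - [[0,0,2.5],[5.14,0.1,0],0.6]
    - [[0,0,2.5],[5.14,0.1,0],0.6]
    - [[0,0,2.5],[5.14,0.1,0],0.6]
    - [[0,0,2.5],[5.14,0.1,0],0.6]
    - [[0,0,2.5],[5.14,0.1,0],0.6]
    - [[0,0,2.5],[5.14,0.1,0],0.6]
    - [[0,0,2.5],[5.14,0.1,0],0.6]

```text
t: 8.35
tcp_pos: [0.4671, -0.0739, 0.0556]
tool_rot: [0.52, 0.854, -0.001, 0.002]
force: [-4.5, -10.3, 4.1]
finger_gap: 0.629
gripper_force: 37.7
```

```bash
python3 -c "
from h import *
arc()
I,D=save('scene','s4');cv2.imwrite('pics/crop5.png',cv2.resize(I[150:300,230:430,::-1],None,fx=3,fy=3,interpolation=cv2.INTER_CUBIC))"
```

```text
t 8.35 r 0.1157 polar 223.71 yaw+180-mach 218.69 z 0.0556 Fmach [ -2.4 -10.9] 4.1 Ftool [-7.  -8.7 -4.1] [-1.62  0.81  0.16] 0.6292465688445199
```

View pics/crop5.png

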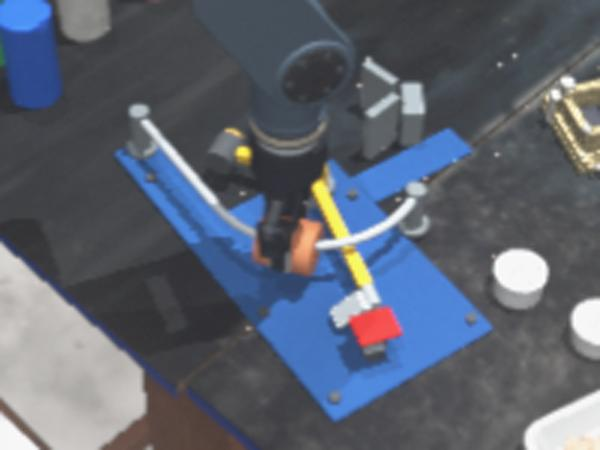

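Request:
play_rows:
  rows:
    - [[0,0,-0.5],[3,-1,0],0.6]
    - [[0,0,0],[3.5,-0.8,0],0.6]
    - [[0,0,0.5],[3.5,-0.6,0],0.6]
    - [[0,0,0],[0,0,0],0.6]

```text
t: 8.73
tcp_pos: [0.459, -0.063, 0.0546]
tool_rot: [0.52, 0.854, -0.0, -0.001]
force: [0.7, 0.4, -2.6]
finger_gap: 0.63
gripper_force: 37.1
```

```bash
python3 -c "
from h import *
arc()"
```

```text
t 8.7333 r 0.1174 polar 217.08 yaw+180-mach 218.61 z 0.0546 Fmach [0.6 0.6] -2.6 Ftool [0.  0.9 2.6] [-0.  0. -0.] 0.6300637720872587
```

Request:
play_rows:
  rows:
    - [[0,0,1],[4.3,0,0],0.6]
    - [[0,0,2.1],[4.3,0.05,0],0.6]
    - [[0,0,2.1],[4.3,0.05,0],0.6]
    - [[0,0,2.1],[4.3,0.05,0],0.6]
    - [[0,0,2.1],[4.3,0.05,0],0.6]
    - [[0,0,2.1],[4.3,0.05,0],0.6]
    - [[0,0,2.1],[4.3,0.05,0],0.6]
    - [[0,0,2.1],[4.3,0.05,0],0.6]
    - [[0,0,2.1],[4.3,0.05,0],0.6]
    - [[0,0,2.1],[4.3,0.05,0],0.6]
    - [[0,0,2.1],[4.3,0.05,0],0.6]
    - [[0,0,0],[0,0,0],0.6]

```text
t: 9.73
tcp_pos: [0.4469, -0.0183, 0.0549]
tool_rot: [0.674, 0.739, 0.001, 0.001]
force: [1.9, 1.4, -1.0]
finger_gap: 0.631
gripper_force: 37.3
```

```bash
python3 -c "
from h import *
arc()"
```

```text
t 9.7333 r 0.1180 polar 194.40 yaw+180-mach 196.57 z 0.0549 Fmach [1.6 1.7] -1.0 Ftool [1.2 2.  1. ] [ 0.2  -0.29 -0.08] 0.631374905354008
```

Request:
play_rows:
  rows:
    - [[0,0,3],[5.5,-0.1,0],0.6]
    - [[0,0,2.8],[5.5,-0.1,0],0.6]
    - [[0,0,2.5],[5.5,0,0],0.6]
    - [[0,0,2.2],[5.5,0,0],0.6]
    - [[0,0,1.8],[5.5,0.2,0],0.6]
    - [[0,0,1.5],[5.5,0.3,0],0.6]
    - [[0,0,1.1],[5.5,0.2,0],0.6]
    - [[0,0,0.8],[5.5,0.1,0],0.6]
    - [[0,0,0.6],[5.5,0,0],0.6]
    - [[0,0,0.3],[5.5,0,0],0.6]
    - [[0,0,0],[5.5,0,0],0.6]
    - [[0,0,0],[0,0,0],0.6]

```text
t: 10.73
tcp_pos: [0.4522, 0.0418, 0.0548]
tool_rot: [0.773, 0.635, -0.0, -0.0]
force: [-0.5, -0.3, -2.4]
finger_gap: 0.632
gripper_force: 37.1
```

```bash
python3 -c "
from h import *
arc();go(w(-.1185,.086),.054,90+np.degrees(th))"
```

```text
t 10.7333 r 0.1247 polar 165.78 yaw+180-mach 180.11 z 0.0548 Fmach [-0.4 -0.4] -2.4 Ftool [-0.4 -0.4  2.4] [-0.    0.06  0.02] 0.6321639759230051
t 10.73 tcp [0.4522 0.0418 0.0548] mach [-0.1208  0.0306] F [-0.5 -0.3 -2.4] gap 0.632 gf 37
 shift now [55.4  2.4  0.8] turn [-0.  -0.   0.1] shift after turn [55.4  2.3  0.8]
```

Request:
play_rows:
  rows:
    - [[0,0,0],[7.5,0.3,0],0.6]
    - [[0,0,0],[7.5,0.3,0],0.6]
    - [[0,0,0],[7.5,0.2,0],0.6]
    - [[0,0,0],[7.5,0.2,0],0.6]
    - [[0,0,0],[7.5,0.2,0],0.6]
    - [[0,0,0],[7.5,0.2,0],0.6]
    - [[0,0,0],[7.5,0,0],0.6]
    - [[0,0,0],[7.5,0,0],0.6]
    - [[0,0,0],[0,0,0],0.6]

```text
t: 11.48
tcp_pos: [0.4657, 0.1008, 0.0548]
tool_rot: [0.773, 0.635, 0.0, 0.0]
force: [0.5, -0.4, -3.9]
finger_gap: 0.632
gripper_force: 37.2
```

```bash
python3 -c "
from h import *
arc();go(w(-.1185,.092),.054,90+np.degrees(th))
I,D=save('scene','s5');cv2.imwrite('pics/crop6.png',cv2.resize(I[130:300,230:430,::-1],None,fx=3,fy=3,interpolation=cv2.INTER_CUBIC))
hsv=cv2.cvtColor(I,cv2.COLOR_RGB2HSV);H,S,V=cv2.split(hsv);m=((H>5)&(H<16)&(S>110)&(V>120)).astype(np.uint8);m[:130]=0;m[300:]=0;m[:,:240]=0;m[:,400:]=0
n,l,s,c=cv2.connectedComponentsWithStats(m)
for i in range(1,n):
  if s[i,4]>10: print(s[i],c[i],mach(onplane('scene',*c[i],.07)))"
```

```text
t 11.4833 r 0.1501 polar 142.59 yaw+180-mach 180.12 z 0.0548 Fmach [ 0.5 -0.3] -3.9 Ftool [-0.3  0.5  3.9] [0.02 0.   0.01] 0.6319919721532024
t 11.48 tcp [0.4657 0.1008 0.0548] mach [-0.1192  0.0912] F [ 0.5 -0.4 -3.9] gap 0.632 gf 37
 shift now [0.8 0.7 0.8] turn [ 0.  -0.   0.1] shift after turn [0.8 0.7 0.8]
[281 190  18  24 243] [288.32098765 201.77777778] [-0.12242895  0.07782754]
```

View pics/crop6.png

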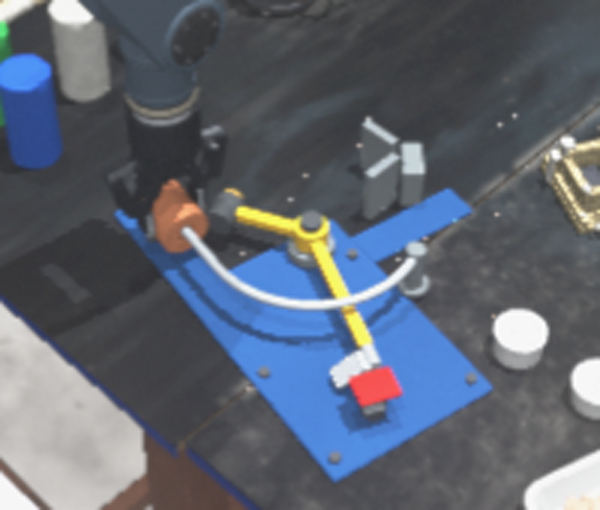

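The sleeve is back on the straight part, near crop (178,222), and the lever is caught at the sear. The hammer head at (230,205) is close to the inner finger, so I go a little farther, open slightly, and lift.

Request:
play_rows:
  rows:
    - [[0,0,0],[6,0.3,0],0.6]
    - [[0,0,0],[6,0.3,0],0.6]
    - [[0,0,0],[0,0,0],0.6]
    - [[0,0,0],[0,0,0],0.27]
    - [[0,0,0],[0,0,0],0.27]
    - [[0,0,0],[0,0,0],0.27]
    - [[0,0,0],[0,0,0],0.27]

```text
t: 12.12
tcp_pos: [0.4684, 0.1109, 0.055]
tool_rot: [0.773, 0.634, 0.0, 0.0]
force: [0.8, -0.0, 0.0]
finger_gap: 0.732
gripper_force: 0.0
```

```bash
python3 -c "
from h import *
arc();go(w(-.1185,.104),.054,90+np.degrees(th))"
```

```text
t 12.1167 r 0.1562 polar 139.39 yaw+180-mach 180.01 z 0.0550 Fmach [0.8 0.1] 0.0 Ftool [ 0.1  0.8 -0. ] [ 0.02  0.03 -0.02] 0.7317711516855466
t 12.12 tcp [0.4684 0.1109 0.055 ] mach [-0.1186  0.1016] F [ 0.8 -0.   0. ] gap 0.732 gf 0
 shift now [2.4 0.1 1. ] turn [ 0. -0.  0.] shift after turn [2.4 0.1 1. ]
```

Request:
play_rows:
  rows:
    - [[0,0,0],[0,0,-10],0.27]
    - [[0,0,0],[0,0,-15],0.27]
    - [[0,0,0],[0,0,-25],0.27]
    - [[0,0,0],[0,0,-30],0]
    - [[0,0,0],[0,0,-35],0]
    - [[0,0,0],[0,0,-35],0]
    - [[0,0,0],[0,0,-20],0]
    - [[0,0,-6.9],[0,0,0],0]
    - [[0,0,-7],[0,0,0],0]
    - [[0,0,-7],[0,0,0],0]
    - [[0,0,-7],[0,0,0],0]
    - [[0,0,-7],[0,0,0],0]

```text
t: 13.12
tcp_pos: [0.4679, 0.111, 0.2257]
tool_rot: [0.545, 0.839, 0.0, 0.0]
force: [-0.0, 0.3, 0.4]
finger_gap: 0.999
gripper_force: 0.0
```

Request:
play_rows:
  rows:
    - [[0,0,-7],[0,0,0],0]
    - [[0,0,-7],[0,0,0],0]
    - [[0,0,-6.8],[0,0,0],0]
    - [[0,0,0],[0,0,0],0]

```text
t: 13.45
tcp_pos: [0.4679, 0.111, 0.2255]
tool_rot: [0.386, 0.922, 0.0, 0.0]
force: [-0.2, 0.4, 0.7]
finger_gap: 1.0
gripper_force: 0.0
```

Run:
```python
from h import *
d=Rm@[.826,-.563]; yaw=np.degrees(np.arctan2(-d[1],-d[0])); print('d',d,'yaw',yaw)
I,D=save('top','t5'); P=cloud('top',D)
m=np.zeros(D.shape,np.uint8); m[165:195,185:222]=1; m&=(np.abs(P[:,:,2]-.125)<.008).astype(np.uint8)
cs,_=cv2.findContours(m,cv2.RETR_EXTERNAL,cv2.CHAIN_APPROX_NONE); c=max(cs,key=len); e=cv2.fitEllipse(c); q=onplane('top',*e[0],.125); print(e,q)
hsv=cv2.cvtColor(I,cv2.COLOR_RGB2HSV);H,S,V=cv2.split(hsv)
W=(P[:,:,2]>.066)&(P[:,:,2]<.09); Q=(P-np.r_[T,0])[:,:,:2]@Rm
k=W&(np.abs(Q[:,:,0]+.12)<.03)&(Q[:,:,1]>0)&(Q[:,:,1]<.145)&(P[:,:,2]>.072); print('sleeve y',np.percentile(Q[k][:,1],[2,50,98]) if k.any() else None,k.sum())
go(np.array([.5733,.3815]),.2,yaw)
```

```text
d [ 0.6997433  -0.71386576] yaw 134.42761371721744
((200.00111389160156, 178.70709228515625), (19.82054901123047, 20.41720962524414), 63.398040771484375) [0.57342131 0.38222715 0.125     ]
sleeve y [0.09657368 0.11430164 0.13223401] 37
t 13.50 tcp [0.468  0.111  0.2254] mach [-0.119   0.1017] F [-0.2  0.3 -0.5] gap 1.001 gf 0
 shift now [120.1 264.2  25.5] turn [ 0.   0.  -0.1] shift after turn [119.4 264.5  25.4]
```

Request:
play_rows:
  rows:
    - [[0,0,0],[15,33,0],0]
    - [[0,0,0],[15,33,0],0]
    - [[0,0,0],[15,33,0],0]
    - [[0,0,0],[15,33,0],0]
    - [[0,0,0],[15,33,0],0]
    - [[0,0,0],[15,33,0],0]
    - [[0,0,0],[15,33,0],0]
    - [[0,0,0],[15,33,0],0]
    - [[0,0,0],[0,0,25],0]
    - [[0,0,0],[0,0,0],0]
    - [[0,0,0],[0,0,0],0]

```text
t: 14.42
tcp_pos: [0.5709, 0.381, 0.1981]
tool_rot: [0.388, 0.922, -0.002, -0.002]
force: [0.8, -1.0, 0.5]
finger_gap: 0.999
gripper_force: 0.0
```

```bash
python3 -c "
from h import *
go(np.array([.5733,.382]),.088,134.4)"
```

```text
t 14.42 tcp [0.5709 0.381  0.1981] mach [-0.0709  0.3866] F [ 0.8 -1.   0.5] gap 0.999 gf 0
 shift now [ -1.1   3.  110. ] turn [-0.3 -0.1 -0. ] shift after turn [ -1.    2.4 110.1]
```

Request:
play_rows:
  rows:
    - [[0,0,0],[-1,2.2,20],0]
    - [[0,0,0],[0,0,20],0]
    - [[0,0,0],[0,0,15],0]
    - [[0,0,0],[0,0,15],0]
    - [[0,0,0],[0,0,15],0]
    - [[0,0,0],[0,0,15],0]
    - [[0,0,0],[0,0,10],0]
    - [[0,0,0],[0,0,0],0]
    - [[0,0,0],[0,0,0],0.6]
    - [[0,0,0],[0,0,0],0.6]
    - [[0,0,0],[0,0,0],0.6]
    - [[0,0,0],[0,0,0],0.6]
  grip_force: 40

```text
t: 15.42
tcp_pos: [0.5755, 0.3823, 0.0915]
tool_rot: [0.387, 0.922, 0.0, 0.001]
force: [-1.5, -3.0, 4.9]
finger_gap: 0.708
gripper_force: 44.1
```

Request:
play_rows:
  rows:
    - [[0,0,0],[0,0,0],0.6]
    - [[0,0,0],[0,0,0],0.6]

```text
t: 15.58
tcp_pos: [0.5755, 0.3823, 0.0916]
tool_rot: [0.387, 0.922, 0.0, 0.001]
force: [-1.8, -2.4, 4.7]
finger_gap: 0.711
gripper_force: 44.2
```

```bash
python3 -c "
from h import *
go(w(.1,.053)-.05*np.array([.6997,-.7139]),.1,134.4)
print(w(.1,.053)-.08*np.array([.6997,-.7139]))"
```

```text
t 15.58 tcp [0.5755 0.3823 0.0916] mach [-0.0667  0.3887] F [-1.8 -2.4  4.7] gap 0.711 gf 44
 shift now [-276.8 -183.6   -8.3] turn [0.1 0.1 0. ] shift after turn [-276.9 -183.4   -8.4]
[0.61718677 0.07755754]
```

Request:
play_rows:
  rows:
    - [[0,0,0],[0,0,-10],0.6]
    - [[0,0,0],[0,0,-10],0.6]
    - [[0,0,0],[-10,-7,-5],0.6]
    - [[0,0,0],[-20,-13,0],0.6]
    - [[0,0,0],[-30,-20,0],0.6]
    - [[0,0,0],[-30,-20,0],0.6]
    - [[0,0,0],[-30,-20,0],0.6]
    - [[0,0,0],[-30,-20,0],0.6]
    - [[0,0,0],[-30,-20,0],0.6]
    - [[0,0,0],[-30,-20,0],0.6]
    - [[0,0,0],[-20,-13,0],0.6]
    - [[0,0,0],[-10,-6,0],0.6]

```text
t: 16.58
tcp_pos: [0.6302, 0.0951, 0.1146]
tool_rot: [0.389, 0.921, -0.001, 0.0]
force: [0.9, 0.7, -7.9]
finger_gap: 0.708
gripper_force: 46.6
```

Request:
play_rows:
  rows:
    - [[0,0,0],[0,0,0],0.6]
    - [[0,0,0],[0,0,0],0.6]

```text
t: 16.75
tcp_pos: [0.6293, 0.099, 0.1145]
tool_rot: [0.388, 0.922, 0.0, -0.001]
force: [-0.3, 0.4, -8.1]
finger_gap: 0.711
gripper_force: 46.6
```

Run:
```python
from h import *
go(w(.1,.053)-.04*np.array([.6997,-.7139]),.0915,134.4)
for n in('top','scene'):
    I,D=save(n,n+'6'); P=cloud(n,D)
    c,f=cam(n); u,v=proj(n,np.r_[sense()['tcp_pos'][:2],.06]); print(n,u,v)
    if n=='scene': cv2.imwrite('pics/crop7.png',cv2.resize(I[90:240,290:470,::-1],None,fx=4,fy=4,interpolation=cv2.INTER_CUBIC))
```

```text
t 16.75 tcp [0.6293 0.099  0.1145] mach [0.0416 0.1215] F [-0.3  0.4 -8.1] gap 0.711 gf 47
 shift now [-46.9 -23.6  23. ] turn [-0.  -0.1 -0.1] shift after turn [-46.9 -23.6  23. ]
top 298.0790805787519 163.6985784725977
scene 322.7492854184038 175.97109906258805
```

View pics/crop7.png

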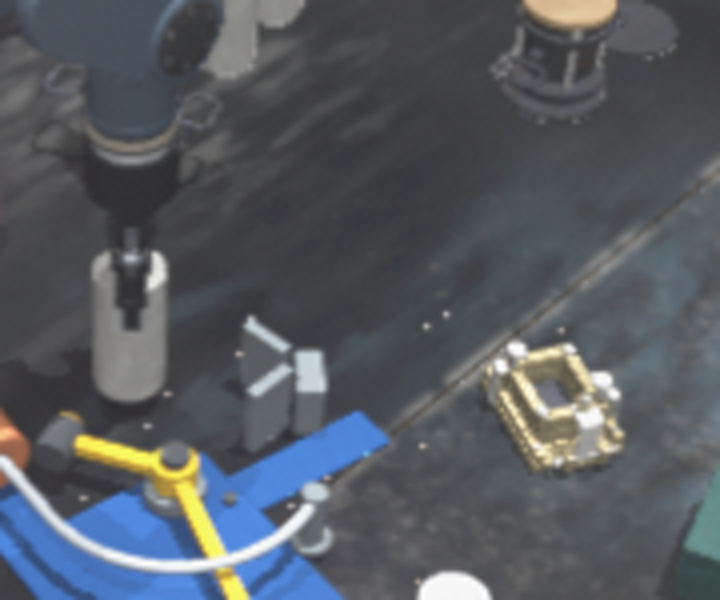

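The cylinder hangs upright in the jaws, at crop (130,325). The V-stop's mouth faces it, and the way in along the mouth direction is clear.

Request:
play_rows:
  rows:
    - [[0,0,0],[-8,-4,3],0.6]
    - [[0,0,0],[-13,-7,5],0.6]
    - [[0,0,0],[-13,-7,5],0.6]
    - [[0,0,0],[-13,-5.6,5],0.6]
    - [[0,0,0],[-10,0,1],0.6]
    - [[0,0,0],[-10,0,0],0.6]
    - [[0,0,0],[-8,0,0],0.6]
    - [[0,0,0],[0,0,0],0.6]
    - [[0,0,0],[0,0,0],0.6]

```text
t: 17.6
tcp_pos: [0.6658, 0.0294, 0.096]
tool_rot: [0.388, 0.922, 0.0, 0.0]
force: [-0.4, 0.6, -8.6]
finger_gap: 0.71
gripper_force: 46.5
```

```bash
python3 -c "
from h import *
go(w(.1,.053),.0915,134.43)"
```

```text
t 17.60 tcp [0.6658 0.0294 0.096 ] mach [0.0911 0.0603] F [-0.4  0.6 -8.6] gap 0.710 gf 47
 shift now [-11.5  -1.    4.5] turn [ 0.  0. -0.] shift after turn [-11.5  -1.    4.5]
```

Request:
play_rows:
  rows:
    - [[0,0,0],[0,-0.5,1.5],0.6]
    - [[0,0,0],[0,-0.5,1.5],0.6]
    - [[0,0,0],[0,0,1],0.6]
    - [[0,0,0],[-2.5,0,0],0.6]
    - [[0,0,0],[-2.5,0,0],0.6]
    - [[0,0,0],[-2.5,0,0],0.6]
    - [[0,0,0],[0,0,0],0.6]
    - [[0,0,0],[0,0,0],0.6]

```text
t: 18.27
tcp_pos: [0.6699, 0.0234, 0.0918]
tool_rot: [0.387, 0.922, 0.0, 0.0]
force: [-0.5, -0.1, -8.8]
finger_gap: 0.712
gripper_force: 46.8
```

```bash
python3 -c "
from h import *
go(w(.1,.053),.0915,134.43);arc()"
```

```text
t 18.27 tcp [0.6699 0.0234 0.0918] mach [0.0963 0.0553] F [-0.5 -0.1 -8.8] gap 0.712 gf 47
 shift now [-4.4  0.2  0.3] turn [ 0.  0. -0.] shift after turn [-4.4  0.2  0.3]
t 18.2667 r 0.1110 polar 29.87 yaw+180-mach 235.71 z 0.0918 Fmach [-0.5 -0.2] -8.8 Ftool [ 0.3 -0.4  8.8] [-0.05 -0.02 -0.02] 0.7119044445720272
```

Request:
play_rows:
  rows:
    - [[0,0,0],[-1.5,0,0],0.6]
    - [[0,0,0],[-1.5,0,0],0.6]
    - [[0,0,0],[-1.5,0,0],0.6]
    - [[0,0,0],[-1,0,0],0.6]
    - [[0,0,0],[0,0,0],0.6]
    - [[0,0,0],[0,0,0],0.6]

```text
t: 18.77
tcp_pos: [0.6735, 0.0196, 0.0917]
tool_rot: [0.387, 0.922, -0.0, -0.0]
force: [1.5, -0.2, -9.1]
finger_gap: 0.705
gripper_force: 46.8
```

```bash
python3 -c "
from h import *
go(w(.1,.053),.0915,134.43);arc()"
```

```text
t 18.77 tcp [0.6735 0.0196 0.0917] mach [0.1005 0.0523] F [ 1.5 -0.2 -9.1] gap 0.705 gf 47
 shift now [0.8 0.3 0.2] turn [-0. -0. -0.] shift after turn [0.8 0.3 0.2]
t 18.7667 r 0.1133 polar 27.47 yaw+180-mach 235.72 z 0.0917 Fmach [1.5 0.1] -9.1 Ftool [-1.2  0.9  9.1] [-0.07 -0.03 -0.06] 0.7050065428673237
```

Request:
play_rows:
  rows:
    - [[0,0,0],[-1,0,0],0.6]
    - [[0,0,0],[-1,0,0],0.6]
    - [[0,0,0],[0,0,0],0.6]
    - [[0,0,0],[0,0,0],0.6]

```text
t: 19.1
tcp_pos: [0.6742, 0.019, 0.0918]
tool_rot: [0.387, 0.922, 0.0, -0.001]
force: [-2.2, 2.4, -6.7]
finger_gap: 0.712
gripper_force: 46.7
```

```bash
python3 -c "
from h import *
go(w(.1,.053),.0915,134.43);arc()"
```

```text
t 19.10 tcp [0.6742 0.019  0.0918] mach [0.1013 0.0518] F [-2.2  2.4 -6.7] gap 0.712 gf 47
 shift now [1.7 0.3 0.3] turn [-0.  -0.1 -0. ] shift after turn [1.7 0.3 0.3]
t 19.1 r 0.1138 polar 27.08 yaw+180-mach 235.72 z 0.0918 Fmach [-2.6  1.9] -6.7 Ftool [3.2 0.1 6.7] [ 0.62  0.39 -0.1 ] 0.7116218688933347
```

Request:
play_rows:
  rows:
    - [[0,0,0],[0,0,0.5],0.6]
    - [[0,0,0],[0,0,0.5],0.6]
    - [[0,0,0],[0,0,0],0.6]
    - [[0,0,0],[0,0,0],0.6]

```text
t: 19.43
tcp_pos: [0.6742, 0.019, 0.0917]
tool_rot: [0.387, 0.922, 0.0, -0.001]
force: [-3.1, 3.7, -2.0]
finger_gap: 0.707
gripper_force: 47.3
```

```bash
python3 -c "
from h import *
go(w(.1,.053),.0915,134.43);arc()"
```

```text
t 19.43 tcp [0.6742 0.019  0.0917] mach [0.1013 0.0518] F [-3.1  3.7 -2. ] gap 0.707 gf 47
 shift now [1.8 0.2 0.2] turn [-0.  -0.1  0. ] shift after turn [1.8 0.2 0.2]
t 19.4333 r 0.1138 polar 27.07 yaw+180-mach 235.73 z 0.0917 Fmach [-3.7  3. ] -2.0 Ftool [4.8 0.4 2. ] [ 0.71  0.79 -0.1 ] 0.7070269320690695
```

Request:
play_rows:
  rows:
    - [[0,0,0],[0,0,0.5],0.6]
    - [[0,0,0],[0,0,0],0.2]
    - [[0,0,0],[0,0,0],0.1]
    - [[0,0,0],[0,0,0],0]
    - [[0,0,0],[0,0,0],0]
    - [[0,0,0],[0,0,0],0]
    - [[0,0,0],[0,0,0],0]

```text
t: 20.02
tcp_pos: [0.6755, 0.018, 0.0906]
tool_rot: [0.387, 0.922, 0.0, 0.001]
force: [0.1, 0.1, -1.1]
finger_gap: 0.998
gripper_force: 0.0
```

```bash
python3 -c "
from h import *
go(w(.1,.053),.0915,134.43);arc()"
```

```text
t 20.02 tcp [0.6755 0.018  0.0906] mach [0.1027 0.0511] F [ 0.1  0.1 -1.1] gap 0.998 gf 0
 shift now [ 3.4  0.1 -0.9] turn [0.  0.1 0. ] shift after turn [ 3.4  0.1 -0.9]
t 20.0167 r 0.1147 polar 26.42 yaw+180-mach 235.73 z 0.0906 Fmach [0.  0.1] -1.1 Ftool [0.  0.1 1.1] [ 0.02 -0.02 -0.03] 0.9978276500001628
```

Request:
play_rows:
  rows:
    - [[0,0,0],[0,0,-10],0]
    - [[0,0,0],[0,0,-20],0]
    - [[0,0,0],[0,0,-30],0]
    - [[0,0,0],[0,0,-35],0]
    - [[0,0,0],[0,0,-35],0]
    - [[0,0,0],[0,0,-20],0]
    - [[0,0,0],[0,0,0],0]

```text
t: 20.6
tcp_pos: [0.6785, 0.0179, 0.2478]
tool_rot: [0.387, 0.922, 0.002, 0.006]
force: [0.5, -1.0, 0.9]
finger_gap: 0.999
gripper_force: 0.0
```

```bash
python3 -c "
from h import *
go(np.array([.456,-.206]),.15,134.43)"
```

```text
t 20.60 tcp [0.6785 0.0179 0.2478] mach [0.1057 0.0515] F [ 0.5 -1.   0.9] gap 0.999 gf 0
 shift now [  -3.  -316.4   95.3] turn [0.5 0.6 0. ] shift after turn [  -4.1 -315.6   97.8]
```

Request:
play_rows:
  rows:
    - [[0,0,0],[0,-30,0],1]
    - [[0,0,0],[0,-36,0],1]
    - [[0,0,0],[0,-36,0],1]
    - [[0,0,0],[-1,-36,0],1]
    - [[0,0,0],[-1,-36,0],1]
    - [[0,0,0],[-1,-36,10],1]
    - [[0,0,0],[-1,-36,10],1]
    - [[0,0,0],[0,-36,10],1]
    - [[0,0,0],[0,-30,10],1]
    - [[0,0,0],[0,-4,0],1]
    - [[0,0,0],[0,0,0],1]

```text
t: 21.52
tcp_pos: [0.4504, -0.2065, 0.1996]
tool_rot: [0.389, 0.921, 0.0, -0.001]
force: [0.3, -0.2, -0.3]
finger_gap: 0.001
gripper_force: 0.0
```

```bash
cat > chk.py <<'E'
from h import *
go(np.array([.4555,-.2065]),.075,134.43)
seat=w(.1,.053)
for n in('top','scene'):
    I,D=save(n,n+'chk'); P=cloud(n,D)
    k=(np.abs(P[:,:,2]-.125)<.006)&(np.hypot(P[:,:,0]-seat[0],P[:,:,1]-seat[1])<.05)
    m=k.astype(np.uint8); cs,_=cv2.findContours(m,cv2.RETR_EXTERNAL,cv2.CHAIN_APPROX_NONE)
    if cs:
        c=max(cs,key=len); print(n,'npx',k.sum(),'nc',len(c))
        if len(c)>8:
            e=cv2.fitEllipse(c); q=onplane(n,*e[0],.125); print(' top centre',q.round(4),'off seat mm',((q[:2]-seat)*1000).round(1),'zmed %.4f'%np.median(P[k][:,2]),'tilt',np.linalg.svd(P[k]-P[k].mean(0))[2][2].round(3))
    Q=(P-np.r_[T,0])[:,:,:2]@Rm
    b=(np.abs(Q[:,:,0]+.12)<.03)&(Q[:,:,1]>0)&(Q[:,:,1]<.143)&(P[:,:,2]>.07)&(P[:,:,2]<.095)
    if b.sum()>10: print(n,'sleeve y',np.percentile(Q[b][:,1],[2,50,98]).round(4),b.sum())
    hsv=cv2.cvtColor(I,cv2.COLOR_RGB2HSV);H,S,V=cv2.split(hsv)
    y=(H>20)&(H<35)&(S>90)&(V>100)&(np.hypot(Q[:,:,0],Q[:,:,1])<.2)&(np.hypot(Q[:,:,0],Q[:,:,1])>.03)&(P[:,:,2]<.06)
    a=np.degrees(np.arctan2(Q[y][:,1],Q[y][:,0]))%360; print(n,'yellow polar',np.unique((a/5).round()*5,return_counts=True))
    r=((H<6)|(H>174))&(S>100)&(np.hypot(P[:,:,0]-.456,P[:,:,1]+.206)<.04); print(n,'red',np.nanmedian(P[r],0) if r.any() else None)
E
python3 chk.py
```

```text
t 21.52 tcp [ 0.4504 -0.2065  0.1996] mach [-0.074  -0.2132] F [ 0.3 -0.2 -0.3] gap 0.001 gf 0
 shift now [ -3.8   3.7 124.6] turn [-0.  -0.1 -0.2] shift after turn [ -3.5   3.6 124.6]
top npx 324 nc 56
 top centre [0.6714 0.0214 0.125 ] off seat mm [-1.7  0.9] zmed 0.1259 tilt [ 0.006  0.006 -1.   ]
top sleeve y [0.0738 0.1028 0.132 ] 322
top yellow polar (array([110., 115., 120., 125., 130., 135., 245., 250., 255., 260., 265.]), array([  3,  15,  25,  33,  18,   3,   3,  26, 103,  22,   2]))
top red None
scene npx 42 nc 22
 top centre [0.6489 0.0289 0.125 ] off seat mm [-24.2   8.4] zmed 0.1247 tilt [ 0.055  0.007 -0.998]
scene sleeve y [0.0715 0.0978 0.1317] 211
scene yellow polar (array([ 40.,  75.,  80.,  85.,  90.,  95., 100., 115., 120., 125., 130.,
       135., 140., 145., 240., 245., 250., 255., 260., 265., 280., 290.]), array([ 2,  1,  1,  2,  3,  2,  2,  5,  7, 29, 25, 17,  6,  1,  2,  8, 42,
       78, 10,  2,  2,  1]))
scene red [ 0.45075299 -0.20509187  0.05358136]
```

Request:
play_rows:
  rows:
    - [[0,0,0],[-2,2,20],1]
    - [[0,0,0],[-1.8,1.7,30],1]
    - [[0,0,0],[0,0,30],1]
    - [[0,0,0],[0,0,25],1]
    - [[0,0,0],[0,0,15],1]
    - [[0,0,0],[0,0,5],1]
    - [[0,0,0],[0,0,0],1]
    - [[0,0,0],[0,0,0],1]

```text
t: 22.28
tcp_pos: [0.4586, -0.2056, 0.0758]
tool_rot: [0.387, 0.922, -0.0, 0.001]
force: [-0.0, -0.3, 0.6]
finger_gap: -0.001
gripper_force: 0.0
```

```bash
python3 -c "
from h import *
go(np.array([.4555,-.2065]),.062,134.43)"
```

```text
t 22.28 tcp [ 0.4586 -0.2056  0.0758] mach [-0.0661 -0.2107] F [-0.  -0.3  0.6] gap -0.001 gf 0
 shift now [ 1.6 -2.8 13.8] turn [0.  0.1 0.1] shift after turn [ 1.5 -2.8 13.8]
```

Request:
play_rows:
  rows:
    - [[0,0,0],[1,-2,3],1]
    - [[0,0,0],[0,0,4],1]
    - [[0,0,0],[0,0,4],1]
    - [[0,0,0],[0,0,3],1]
    - [[0,0,0],[0,0,3],1]
    - [[0,0,0],[0,0,3],1]
    - [[0,0,0],[0,0,3],1]
    - [[0,0,0],[0,0,2],1]
    - [[0,0,0],[0,0,0],1]
    - [[0,0,0],[0,0,0],1]

```text
t: 23.12
tcp_pos: [0.4554, -0.2068, 0.0502]
tool_rot: [0.387, 0.922, -0.0, 0.0]
force: [0.1, -0.4, 2.7]
finger_gap: -0.002
gripper_force: 1.3
```

```bash
python3 chk.py
```

```text
t 23.12 tcp [ 0.4554 -0.2068  0.0502] mach [-0.069  -0.2125] F [ 0.1 -0.4  2.7] gap -0.002 gf 1
 shift now [  0.1   0.3 -24.8] turn [-0.  0.  0.] shift after turn [  0.1   0.3 -24.8]
top npx 322 nc 56
 top centre [0.6718 0.0214 0.125 ] off seat mm [-1.3  0.9] zmed 0.1254 tilt [ 0.009  0.016 -1.   ]
top sleeve y [0.0743 0.1026 0.1319] 313
top yellow polar (array([ 40.,  50.,  55.,  60.,  65.,  70., 175.]), array([ 1, 15, 30, 46,  5,  1,  2]))
top red None
scene sleeve y [0.0718 0.0983 0.1321] 217
scene yellow polar (array([ 40.,  50.,  55.,  60.,  65.,  70.,  75.,  80., 100., 110., 115.,
       130., 135., 175., 180., 185., 190., 195.]), array([ 1,  4,  2,  9, 11,  1,  1,  2,  1,  1,  1,  1,  1,  4, 15, 64, 82,
       14]))
scene red [ 0.44338538 -0.20981871  0.04103428]
```

Request:
play_rows:
  rows:
    - [[0,0,0],[0,0,-5],1]
    - [[0,0,0],[0,0,-10],1]
    - [[0,0,0],[0,0,-20],1]
    - [[0,0,0],[0,0,-30],1]
    - [[0,0,0],[0,0,-30],1]
    - [[0,0,0],[0,0,-30],1]
    - [[0,0,0],[0,0,-20],1]
    - [[0,0,0],[0,0,0],1]
    - [[0,0,0],[0,0,0],1]
    - [[0,0,0],[0,0,0],1]
    - [[0,0,0],[0,0,0],1]

```text
t: 24.13
tcp_pos: [0.4542, -0.2058, 0.1943]
tool_rot: [0.387, 0.922, 0.0, -0.002]
force: [-0.8, 0.7, -0.0]
finger_gap: -0.003
gripper_force: 0.0
```

```bash
cat >> chk.py <<'E'
I,D=snapshot('scene'); P=cloud('scene',D); Q=(P-np.r_[T,0])[:,:,:2]@Rm; rr=np.hypot(Q[:,:,0],Q[:,:,1])
H,S,V=cv2.split(cv2.cvtColor(I,cv2.COLOR_RGB2HSV)); y=(H>20)&(H<35)&(S>90)&(V>100)&(rr>.1)&(rr<.175)&(np.abs(P[:,:,2]-.044)<.006)
a=np.degrees(np.arctan2(Q[y][:,1],Q[y][:,0]))%360; print('lever polar',np.median(a),y.sum(),'striker',np.radians(np.median(a)-180))
E
python3 chk.py
```

```text
t 24.13 tcp [ 0.4542 -0.2058  0.1943] mach [-0.0704 -0.2118] F [-0.8  0.7 -0. ] gap -0.003 gf 0
 shift now [ -1.7   0.5 119.3] turn [-0.  -0.2  0. ] shift after turn [ -1.4   0.4 119.3]
top npx 319 nc 58
 top centre [0.6726 0.0214 0.125 ] off seat mm [-0.6  0.9] zmed 0.1258 tilt [-0.012  0.006  1.   ]
top sleeve y [0.074  0.1033 0.1319] 321
top yellow polar (array([ 40.,  45.,  50.,  55.,  60.,  65., 175., 180., 185., 190.]), array([ 2,  7, 14, 30, 28,  6,  3, 19, 54, 34]))
top red None
scene npx 36 nc 20
 top centre [0.647  0.0256 0.125 ] off seat mm [-26.2   5.2] zmed 0.1261 tilt [-0.04   0.097  0.994]
scene sleeve y [0.0714 0.0981 0.1313] 220
scene yellow polar (array([ 40.,  50.,  55.,  60.,  65.,  70.,  80.,  85., 100., 110., 120.,
       135., 140., 170., 175., 180., 185., 190., 195., 200.]), array([ 1, 14, 20, 21, 15,  2,  2,  1,  1,  1,  1,  1,  1,  1,  5,  8, 65,
       81, 15,  1]))
scene red [ 0.45128026 -0.20502515  0.05342015]
lever polar 186.99055237400856 61 striker 0.12200815545955541
```

The striker reads about 0.12 rad, with the hammer resting against the cylinder. The cylinder stands within 1–2 mm of the seat, the trigger is up and the sleeve is home.

```bash
python3 -c "
from station import *
print(sign_off())"
```

```text
the job is handed in; nothing more can be done
None
```

The strike test is done and handed in at about 24 s, but the hand-in gave no verdict. By my last camera check the sleeve is home, the cylinder is upright about 1 mm from the seat point, the striker reads about 0.12 rad against the cylinder, and the trigger is up.

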